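# Hook a stranded slide carrier out of a drying tunnel

## Task

One of the two slide carriers has slid deep into its lane of the narrow drying tunnel: the one with the wire bail over it. Take the long hooked picker by its handle, reach in through the mouth of the tunnel, hook the bail and draw that carrier out along the worktop, flat, until the whole of it is clear of the tunnel with a small gap. Then unhook the picker, stand it on its foot on the worktop, with its hook outside the tunnel and a hand's breadth from the bail, and leave the plain carrier and the things nearby where they are.

Things in the scene. Friction and masses are not known exactly. Their poses are not given: they have to be found in the camera images.
- tunnel: Fixed low housing, aluminium frame, 132 wide, 204 deep, 88 high (mm), clear roof and walls, no floor; 4 mm walls make two lanes side by side, each 60 wide, 84 high, 200 deep inside, open only at the mouth (to the robot's left); low side flanges to x = +-80. Origin: middle of the mouth on the worktop; +y points out of the mouth, z up; lane centres at x = +-32, from y = 0 to -200.
- carrier: Carrier to fetch, loose, about 0.12 kg: grey tray 46 mm wide (x), 80 long (y), 8 thick with 12 mm high side rims, and a dark wire bail like a goalpost across its middle. Origin: centre of its underside, z up, y along the lane (within 0.06 rad). It stands on the worktop in either lane, its centre 110 to 150 mm behind the mouth, and slides.
- carrier_bail (a point): Middle of the bail's level crossbar, 30 mm above the carrier's underside (the bar is 6 mm thick, so from 27 to 33 mm); the opening under it is 34 mm wide between the uprights and 19 mm high above the tray. Axes as the carrier's.
- plain_carrier: The other carrier, loose: the same grey tray, 46 x 80 x 12 mm, without a bail. It stands in the other lane and stays there. Origin: centre of its underside.
- picker_grip (a point): Picker, loose, 0.15 kg, standing on its foot (36 x 70 x 6 mm): upright grey handle plate 14 mm thick (x), 70 long (y), top 62 mm high; from its front a 6 mm rod runs level to -y, 34 mm above the foot's underside, to a leg bent straight down. This point: middle of the plate, 40 mm above the foot's underside; take it from above across the 14 mm. +y from hook to handle, z up.
- picker_hook (a point): Lower tip of the picker's hook leg (6 mm thick): 280 mm from the grip point along the picker's -y and 30 mm below it. The tip is 10 mm above the underside of the foot, the rod's underside 21 mm above the tip. Axes as the picker's.
- timer: Small white bench timer, 52 x 66 x 16 mm, a bystander lying on the worktop. Origin: centre of its underside.
- marker: Marker pen, 12 x 132 x 14 mm, a bystander lying on the worktop. Origin: centre of its underside.
- bottle: Small bottle with a screw cap, 45 mm across and 90 mm high, a bystander standing on the worktop. Origin: centre of its underside.

How it is judged:
On the way, in this order (a step that is already met when the one before it is completed fails the run):
1. the picker's hook is down behind the bail, while the carrier is still deep in its lane (y of picker_hook in the frame of carrier between -0.04 and -0.002 m and x of picker_hook in the frame of carrier between -0.022 and 0.022 m and z of picker_hook in the frame of carrier below 0.029 m and y of carrier_bail in the frame of tunnel below -0.08 m), for 0.1 s.
2. the picker has drawn the carrier clear of the tunnel (hook still at the bail) (y of carrier_bail in the frame of tunnel above 0.045 m and distance between picker_hook and carrier_bail below 0.04 m), for 0.1 s.
At the end, for the whole second after the job is handed in: The carrier with the bail stands flat and still, wholly outside the tunnel (its centre at least 45 mm in front of the mouth); the picker stands upright on its foot on the worktop, its hook outside the tunnel and at least 45 mm from the bail; the plain carrier has moved less than 15 mm (y of carrier_bail in the frame of tunnel above 0.045 m and angle between each of carrier, picker_grip's own z axis and vertical below 0.1 rad and height (world z) of carrier_bail below 0.034 m and linear speed of carrier below 0.02 m/s and height (world z) of picker_grip between 0.034 and 0.046 m and horizontal distance between picker_hook and carrier_bail above 0.045 m and (y of picker_hook in the frame of tunnel above 0.005 m or x of picker_hook in the frame of tunnel above 0.08 m or x of picker_hook in the frame of tunnel below -0.08 m) and distance of plain_carrier from where it was at the start of the episode below 0.015 m); the robot touches nothing.
It fails at once if the carrier is tipped by more than about 25 degrees (angle between carrier's own z axis and vertical above 0.45 rad).
It fails at once if the plain carrier is shifted by 15 mm or more (distance of plain_carrier from where it was at the start of the episode above 0.015 m).
It fails at once if the timer, marker or bottle is shifted by more than 30 mm (distance of any of timer, marker, bottle from where it was at the start of the episode above 0.03 m).
It also fails if it takes over 54 s, if anything falls off the work surface, if the arm or the gripper's body presses on something with over 40 N, if the wrist force passes 120 N, or if a joint passes its speed limit or range.

## Robot

A 7-joint arm with a two-finger parallel gripper is mounted at the origin on a cart in front of the work surface, level with it; the furniture and walls round the work are solid. World frame = base frame: x ahead of the robot, y to its left, z up, the work surface at z = 0. Lengths are in m, angles in rad, forces in N, time in s.
With the tool pointing down it reaches from about 0.4 to 0.85 m from the base axis. Payload 10.4 kg.
Tool frame: the origin (TCP) lies between the finger pads; the fingertips stand 22 mm ahead of it and the grasp point (between the pads) lies 3 mm ahead of it (r.nose_length is the distance from the TCP to the fingertips, in m); z points along the fingers, y is the line along which they close (so a half turn about z gives the same grasp; the last joint's range is limited). The gripper opens to 87 mm and grips with 3 to 60 N. Pads are 19 mm wide; open, the fingers measure 117 mm over their backs; the gripper's body (75 mm by 190 mm) begins 51 mm behind the grasp point.
Start: joints at [1.221, 0.332, -0.065, 1.46, 0.022, 1.35, -0.088], TCP at [0.201, -0.592, 0.245] pointing down, gripper open.
Joint ranges: [-2.6, 2.6], [-0.5, 2.12], [-1.47, 1.34], [0.16, 2.42], [-1.27, 4.41], [0.06, 2.06], [-2.6, 2.6]. Speed limits (rad/s): [2.22, 2.22, 2.79, 2.79, 3.14, 3.14, 3.14].

## Interface

Orientations are given as a unit quaternion [x, y, z, w].
In Python, from bench import readout, cams, r gives the robot as it stands. The module is installed in compiled form; this text tells all that it offers.
- The arm moves only by the tool step_arm, never from a script. Its argument "deltas" is a list that holds one entry, the list of rows, each a list of 7 numbers: the turn, a rotation vector about the tool's x, y, z in rad, then the shift along the tool's x, y, z in m, then the opening in per cent of the stroke, from 0 (shut) to 100 (fully open). A call has 1 to 20 rows; each row is the pose to reach, as a shift and turn from the pose commanded when the call began, along the tool's axes at that moment; what a row does not reach only later rows make up. A row lasts 1/8 s, in which the tool goes at most 62.5 mm and 10.7 degrees, less where a joint would pass 70% of its speed; a pose out of reach is approached as far as the arm can. A call with a gripper value outside its range is refused whole. The fingers move at their own pace and stop on an object; "squeeze" is the grip in N (left out, the last holds). Time passes only in rows, so rows that repeat a pose let the fingers close. It gives the time, the measured TCP pose, the force, the opening and the grip force at its end, in the units of the state.
- readout.read_state(): the state, without advancing time (a new reading comes with each control period).
- cams.camera(name): name is "scene" or "top" or "wrist"; returns a dict with "img" (384x512x3 uint8, red, green, blue), "fx", "fy", "cx", "cy" (pixels), "k1" (the pictures are not rectified: a ray, as slopes to the right and down, at radius r is drawn at 1 + k1 r^2 times it, then the intrinsics apply), "origin" and "rotation" of the camera in the world; the wrist camera has in their place "T_tool_cam" (4x4, takes a point from camera to tool coordinates, whose origin is the TCP and whose axes are the flange's). Camera axes: x right, y up, looking along -z (the intrinsics and any distortion apply to the point x, -y, -z); pixel columns grow to the right and rows downward; lengths in m; the calibration is good to about 2 mm. A picture is of the moment at which its call begins: read the wrist's pose just before it. There is no depth.
- r.close_job(): hands the job in; it is judged then, once.
The state is a dict: "time": time; "joint_positions": joint angles; "joint_vel": joint speeds; "joint_torque": joint torques, N m; "ee_pos": TCP position; "eef_rot": TCP orientation; "ft_force": force on the tool from outside, world axes, zero at the start; "torque": the same for the moment, N m; "width": finger opening in m; "grip_force": force on a finger pad.
Only numpy, scipy, OpenCV 4.12 (cv2) and the standard library are available. Lean on these libraries where they do the work, as an engineer would, in place of code of your own. Each camera call takes 0.05 s, during which the arm holds its last target. There are 200 camera calls.

## Working session

There is one attempt and no reset: what is moved stays moved. The work goes in short steps, Python scripts to look and compute and a tool call to move; the robot and the scene stay as the last step left them, time stands still between calls to the robot, and variables do not carry over. Pictures are saved under pics/ and viewed, at most 10 in all, crops included, and the job is handed in when it is done.

Besides the shell and the picture viewer there is one more tool, called after "Request:" by a JSON object that holds its "api" and its "payload", one argument or row to a line. step_arm: Moves the arm, as the interface text tells. Its arguments: {"type":"object","properties":{"deltas":{"type":"array"},"squeeze":{"type":"number"}},"required":["deltas"]}

```bash
mkdir -p pics; cat > h.py <<'E'
import numpy as np, cv2
from bench import readout, cams, r
from scipy.spatial.transform import Rotation as R
def cam(n):
    s=readout.read_state(); c=cams.camera(n)
    if 'T_tool_cam' in c:
        T=np.eye(4);T[:3,:3]=R.from_quat(s['eef_rot']).as_matrix();T[:3,3]=s['ee_pos']
        M=T@np.array(c['T_tool_cam']);c['origin']=M[:3,3];c['rotation']=M[:3,:3]
    c['origin']=np.array(c['origin'],float);c['rotation']=np.array(c['rotation'],float)
    return c
def ray(c,u,v):
    K=np.array([[c['fx'],0,c['cx']],[0,c['fy'],c['cy']],[0,0,1.]])
    p=cv2.undistortPoints(np.array([[[u,v]]],float),K,np.array([c['k1'],0,0,0.]))[0,0]
    d=c['rotation']@np.array([p[0],-p[1],-1]); return d/np.linalg.norm(d)
def onz(c,u,v,z):
    d=ray(c,u,v);o=c['origin'];return o+d*(z-o[2])/d[2]
def proj(c,P):
    q=c['rotation'].T@(np.array(P)-c['origin']);x,y=q[0]/-q[2],-q[1]/-q[2]
    f=1+c['k1']*(x*x+y*y);return c['fx']*x*f+c['cx'],c['fy']*y*f+c['cy']
def save(c,n): cv2.imwrite('pics/'+n,c['img'][:,:,::-1])
E
python3 - <<'E'
from h import *
import pickle
a=cam('scene');b=cam('top')
for c in(a,b):print(c['origin'],c['rotation'].round(2).tolist(),c['fx'],c['k1'])
pickle.dump((a,b),open('c0.pkl','wb'))
save(a,'s0.png');save(b,'t0.png')
s=readout.read_state();print(s)
E
```

```text
[-0.01893788  0.3810597   0.72141478] [-0.18, 0.34, 0.82, -0.44] 349.48653485224963 -0.03228075169742237
[ 0.48848876 -0.00151869  0.9808266 ] [-0.03, 0.02, 0.71, -0.7] 372.52942792945413 -0.015803672107403424
{'time': 0.1, 'joint_positions': array([ 1.22141508,  0.33278796, -0.06468393,  1.46082699,  0.02162764,
        1.34988725, -0.08848919]), 'joint_vel': array([ 4.10768836e-04, -1.72953265e-03, -1.20999272e-05, -1.98180266e-03,
       -1.04286959e-03,  2.00450586e-03,  7.83793551e-04]), 'joint_torque': array([ 1.74444911e-03, -6.24543142e+01,  2.50221690e-02, -3.90719211e+01,
       -6.13156054e-02,  3.65367474e-02,  2.17950458e-05]), 'ee_pos': array([ 0.20050761, -0.59164683,  0.24386087]), 'eef_rot': array([ 9.86679591e-01,  1.62674575e-01, -1.40779653e-04, -5.90205575e-04]), 'ft_force': array([-0.48725249, -0.55440436, -0.52687424]), 'torque': array([0.01206357, 0.01637712, 0.02797922]), 'grip_force': 0.0, 'width': 0.08760340875430785}
```

```bash
sed -i "s/c\['rotation'\]=np.array(c\['rotation'\],float)/c['rotation']=np.array(c['rotation'],float); c['rotation']=R.from_quat(c['rotation']).as_matrix() if c['rotation'].size==4 else c['rotation']/" h.py
python3 - <<'E'
import pickle
from h import *
L=pickle.load(open('c0.pkl','rb'))
for c in L:
    c['rotation']=R.from_quat(c['rotation']).as_matrix();print(c['rotation'].round(2))
    print([proj(c,p) for p in([.5,0,0],[.5,.3,0],[.7,0,0])])
pickle.dump(L,open('c0.pkl','wb'))
E
```

```text
[[-0.56  0.59 -0.58]
 [-0.83 -0.39  0.4 ]
 [ 0.01  0.71  0.71]]
[(np.float64(270.24850477759287), np.float64(214.1898846232397)), (np.float64(168.86950035726488), np.float64(265.2758617010186)), (np.float64(233.32459397854018), np.float64(173.9836599743617))]
[[-0.02  1.   -0.08]
 [-1.   -0.02 -0.02]
 [-0.02  0.08  1.  ]]
[(np.float64(260.69207912934735), np.float64(213.32899687184923)), (np.float64(147.2618827074171), np.float64(215.344261582983)), (np.float64(259.25587381557847), np.float64(138.25920165430773))]
```

View pics/s0.png

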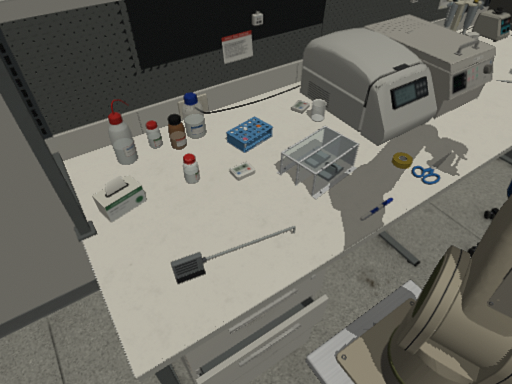

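View pics/t0.png

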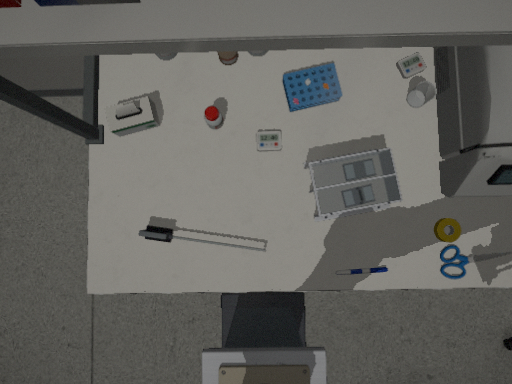

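```bash
python3 - <<'E'
import pickle
from h import *
a,b=pickle.load(open('c0.pkl','rb'))
T=b['img'][140:225,300:410,::-1];P=b['img'][215:260,130:280,::-1];S=a['img'][120:200,270:370,::-1]
rs=lambda i,w,h:cv2.resize(i,(w,h),interpolation=cv2.INTER_CUBIC)
o=np.zeros((600,800,3),np.uint8)
o[:340,:440]=rs(T,440,340);o[:288,440:800]=rs(S,360,288)
o[360:360+225,:750]=rs(P,750,225)
cv2.imwrite('pics/crop0.png',o)
E
```

```text
(no output)
```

View pics/crop0.png

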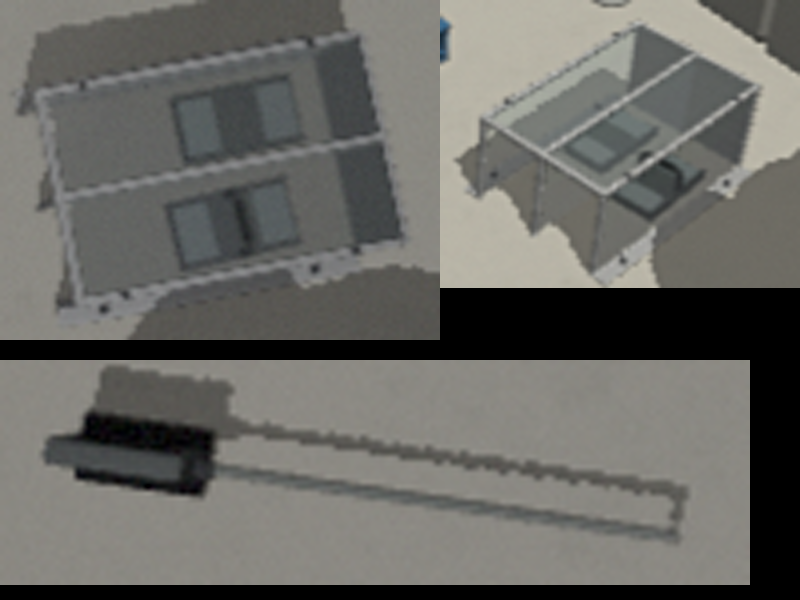

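```bash
python3 - <<'E'
import pickle
from h import *
a,b=pickle.load(open('c0.pkl','rb'))
t=lambda u,v:((u+.5)/4-.5+300,(v+.5)/4-.5+140)
p=lambda u,v:((u+.5)/5-.5+130,(v-360+.5)/5-.5+215)
s=lambda u,v:((u-440+.5)/3.6-.5+270,(v+.5)/3.6-.5+120)
def o(n,c,q,z):print(n,onz(c,*q,z)[:2].round(4))
for n,q in dict(ff=(40,93),fm=(65,197),fn=(78,301),bf=(358,38),bm=(380,138),bn=(403,240)).items():o(n,b,t(*q),.088)
for n,q in dict(ff=(484,120),fm=(546,152),fn=(604,192),bf=(642,24),bm=(697,58),bn=(758,90)).items():o('s'+n,a,s(*q),.088)
for n,q in dict(c1=(168,205),c2=(288,180),c3=(298,240),c4=(185,268)).items():o(n,b,t(*q),.012)
for n,q in dict(p1=(172,98),p2=(290,78),p3=(300,138),p4=(185,163)).items():o(n,b,t(*q),.012)
o('bail1',b,t(236,190),.032);o('bail2',b,t(252,248),.032)
for n,q,z in(('rod0',(215,468),.035),('rod1',(676,537),.036),('h0',(46,450),.062),('h1',(205,468),.062),('f1',(210,494),.003)):o(n,b,p(*q),z)
for n,u in (('timer',(269,140)),('bottle',(212,114)),('pen',(362,271))):o(n,b,u,.015)
E
```

```text
ff [ 0.6182 -0.1204]
fm [ 0.5551 -0.1335]
fn [ 0.4928 -0.1394]
bf [ 0.6478 -0.3129]
bm [ 0.5869 -0.3233]
bn [ 0.5255 -0.3341]
sff [ 0.6134 -0.1178]
sfm [ 0.5539 -0.1346]
sfn [ 0.4923 -0.1421]
sbf [ 0.6465 -0.3159]
sbm [ 0.5816 -0.3214]
sbn [ 0.5198 -0.3328]
c1 [ 0.5542 -0.2114]
c2 [ 0.569  -0.2898]
c3 [ 0.5299 -0.2946]
c4 [ 0.5131 -0.2209]
p1 [ 0.6242 -0.2165]
p2 [ 0.6359 -0.2939]
p3 [ 0.5963 -0.2987]
p4 [ 0.5814 -0.2234]
bail1 [ 0.5616 -0.2505]
bail2 [ 0.5245 -0.2592]
rod0 [0.4457 0.2243]
rod1 [ 0.4075 -0.0086]
h0 [0.4571 0.3019]
h1 [0.447  0.2228]
f1 [0.4308 0.2346]
timer [ 0.6916 -0.0255]
bottle [0.7648 0.1239]
pen [ 0.3484 -0.2553]
```

Request:
{"api": "step_arm", "payload": {
  "deltas": [
    [[0,0,-0.5,0.413,-0.379,0,100],[0,0,-0.5,0.413,-0.379,0,100],[0,0,-0.5,0.413,-0.379,0,100],[0,0,-0.5,0.413,-0.379,0,100],[0,0,-0.5,0.413,-0.379,0,100],[0,0,-0.5,0.413,-0.379,0,100],[0,0,-0.5,0.413,-0.379,0,100],[0,0,-0.5,0.413,-0.379,0,100],[0,0,-0.5,0.413,-0.379,0,100],[0,0,-1.086,0.513,-0.7325,0.064,100],[0,0,-1.086,0.513,-0.7325,0.064,100],[0,0,-1.086,0.513,-0.7325,0.064,100],[0,0,-1.086,0.513,-0.7325,0.064,100],[0,0,-1.086,0.513,-0.7325,0.064,100],[0,0,-1.086,0.513,-0.7325,0.064,100],[0,0,-1.086,0.513,-0.7325,0.064,100],[0,0,-1.086,0.513,-0.7325,0.064,100],[0,0,-1.086,0.513,-0.7325,0.064,100]]
  ],
  "squeeze": 40
}}

```text
time: 2.35
ee_pos: [0.452, 0.265, 0.1806]
eef_rot: [0.761, 0.648, -0.0, 0.0]
ft_force: [0.7, -0.7, -0.1]
width: 0.0868
grip_force: 0.0
```

```bash
python3 - <<'E'
from h import *
import pickle
s=readout.read_state();print(s['time'],s['ee_pos'],R.from_quat(s['eef_rot']).as_matrix().round(3).tolist(),s['joint_positions'].round(2))
c=cam('wrist');pickle.dump(c,open('w1.pkl','wb'));save(c,'w1.png');print(c['origin'],proj(c,[.4515,.267,.062]),proj(c,[.446,.2327,.062]),proj(c,[.457,.3019,.062]))
E
```

```text
2.35 [0.45201182 0.26495768 0.18057727] [[0.16, 0.987, 0.0], [0.987, -0.16, -0.001], [-0.001, 0.001, -1.0]] [ 0.2   0.28 -0.93  1.77  0.24  1.21 -0.96]
[0.46157469 0.32978596 0.32003614] (np.float64(255.4537075494956), np.float64(194.4677502987445)) (np.float64(255.49750394729583), np.float64(232.27645330950816)) (np.float64(255.2925052713897), np.float64(153.4753587033046))
```

View pics/w1.png

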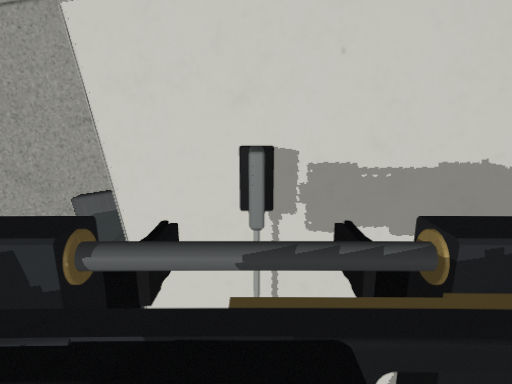

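Request:
{"api": "step_arm", "payload": {
  "deltas": [
    [[0,0,0,0.0035,0,0.05,100],[0,0,0,0.0035,0,0.1,100],[0,0,0,0.0035,0,0.137,100],[0,0,0,0.0035,0,0.137,100],[0,0,0,0.0035,0,0.137,0],[0,0,0,0.0035,0,0.137,0],[0,0,0,0.0035,0,0.137,0],[0,0,0,0.0035,0,0.137,0],[0,0,0,0.0035,0,0.137,0],[0,0,0,0.0035,0,0.137,0],[0,0,0,0.0035,0,0.137,0],[0,0,0,0.0035,0,0.137,0]]
  ],
  "squeeze": 40
}}

```text
time: 3.9
ee_pos: [0.4519, 0.2699, 0.0435]
eef_rot: [0.761, 0.649, 0.0, 0.0]
ft_force: [0.4, -0.0, 0.6]
width: 0.0152
grip_force: 0.2
```

Request:
{"api": "step_arm", "payload": {
  "deltas": [
    [[0,0,0,0,0,0,0],[0,0,0,0,0,0,0],[0,0,0,0,0,0,0],[0,0,0,0,0,-0.012,0],[0,0,0,0,0,-0.024,0],[0,0,0,0,0,-0.036,0],[0,0,-0.08,-0.015,0.007,-0.036,0],[0,0,-0.16,-0.03,0.014,-0.036,0],[0,0,-0.24,-0.045,0.021,-0.036,0],[0,0,-0.315,-0.061,0.028,-0.036,0],[0,0,-0.315,-0.061,0.028,-0.036,0],[0,0,-0.315,-0.061,0.028,-0.036,0]]
  ],
  "squeeze": 40
}}

```text
time: 5.4
ee_pos: [0.4698, 0.206, 0.08]
eef_rot: [0.65, 0.76, 0.0, 0.0]
ft_force: [-0.4, 0.6, -1.4]
width: 0.0136
grip_force: 40.0
```

```bash
python3 - <<'E'
from h import *
import pickle
s=readout.read_state();print(s['time'],s['ee_pos'],R.from_quat(s['eef_rot']).as_matrix().round(3).tolist(),s['width'],s['grip_force'])
a,b=cam('scene'),cam('top');pickle.dump((a,b),open('c1.pkl','wb'))
h=[.5136,-.0715,.045]
for c in(a,b):print(proj(c,h))
o=np.zeros((600,800,3),np.uint8)
o[:300]=cv2.resize(b['img'][150:225,210:410,::-1],(800,300),interpolation=cv2.INTER_CUBIC)
o[300:,:600]=cv2.resize(a['img'][120:220,200:400,::-1],(600,300),interpolation=cv2.INTER_CUBIC)
cv2.imwrite('pics/c1.png',o)
E
```

```text
5.4 [0.46984592 0.20603122 0.07995834] [[-0.155, 0.988, 0.0], [0.988, 0.155, 0.0], [0.0, 0.001, -1.0]] 0.0135751158458549 39.97663361951709
(np.float64(288.9449662754781), np.float64(189.65999870012757))
(np.float64(289.0817186634282), np.float64(207.16413260059883))
```

View pics/c1.png

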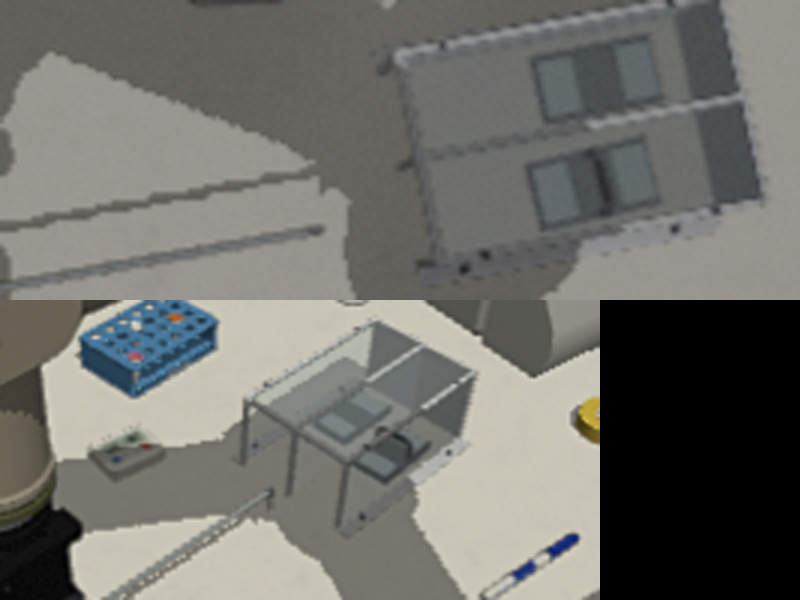

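```bash
python3 - <<'E'
from h import *
import pickle
a,b=pickle.load(open('c1.pkl','rb'))
t=lambda u,v:((u+.5)/4-.5+210,(v+.5)/4-.5+150)
s=lambda u,v:((u+.5)/3-.5+200,(v-300+.5)/3-.5+120)
e=onz(b,*t(320,230),.069);f=onz(b,*t(5,285),.069);print('end',e,'mid',f,'yaw',np.arctan2(-(f-e)[0],(f-e)[1]))
print('scene rod end',onz(a,*s(270,492),.069),'tip',onz(a,*s(271,508),.045))
print('bail',onz(b,*t(596,149),.032),onz(b,*t(606,211),.032),'scene',onz(a,*s(370,434),.032),onz(a,*s(410,442),.032))
for p in((401,56),(440,262),(725,0),(765,202)):print(onz(b,*t(*p),.088))
print([ (np.array(t(*p))).round(1) for p in((538,172),(640,142),(657,200),(545,230))],[onz(b,*t(*p),.012)[:2].round(4) for p in((530,166),(648,138),(660,200),(542,230))])
E
```

```text
end [ 0.51302698 -0.0710324   0.069     ] mid [0.48295838 0.12202494 0.069     ] yaw 0.15450823539438965
scene rod end [ 0.51232098 -0.0711961   0.069     ] tip [ 0.51407796 -0.07553292  0.045     ]
bail [ 0.56224611 -0.25056924  0.032     ] [ 0.52268528 -0.25534194  0.032     ] scene [ 0.55489078 -0.2340755   0.032     ] [ 0.52296    -0.25970639  0.032     ]
[ 0.61637579 -0.12097801  0.088     ]
[ 0.49213439 -0.14054088  0.088     ]
[ 0.64651547 -0.31708427  0.088     ]
[ 0.52423838 -0.33520803  0.088     ]
[array([344.1, 192.6]), array([369.6, 185.1]), array([373.9, 199.6]), array([345.9, 207.1])] [array([ 0.5536, -0.2126]), array([ 0.5703, -0.2898]), array([ 0.5299, -0.2959]), array([ 0.5119, -0.2189])]
```

Request:
{"api": "step_arm", "payload": {
  "deltas": [
    [[0,0,0,-0.025,0.0005,0,0],[0,0,0,-0.05,0.0005,0,0],[0,0,0,-0.075,0.001,0,0],[0,0,0,-0.1,0.001,0,0],[0,0,0,-0.125,0.001,0,0],[0,0,0,-0.15,0.001,0,0],[0,0,0,-0.175,0.001,0,0],[0,0,0,-0.19,0.001,0,0],[0,0,0,-0.202,0.001,0,0],[0,0,0,-0.202,0.001,0,0],[0,0,0,-0.202,0.001,0.01,0],[0,0,0,-0.202,0.001,0.02,0],[0,0,0,-0.202,0.001,0.029,0],[0,0,0,-0.202,0.001,0.029,0],[0,0,0,-0.202,0.001,0.029,0]]
  ],
  "squeeze": 40
}}

```text
time: 7.38
ee_pos: [0.5027, 0.0061, 0.0506]
eef_rot: [0.649, 0.76, 0.0, 0.0]
ft_force: [-0.3, 1.0, -1.8]
width: 0.0139
grip_force: 40.0
```

```bash
python3 - <<'E'
from h import *
import pickle
s=readout.read_state();print(s['time'],s['ee_pos'],s['ft_force'],s['torque'])
a,b=cam('scene'),cam('top');pickle.dump((a,b),open('c2.pkl','wb'))
o=np.zeros((600,800,3),np.uint8)
o[:300,:420]=cv2.resize(b['img'][150:225,305:410,::-1],(420,300),interpolation=cv2.INTER_CUBIC)
o[300:,:800]=cv2.resize(a['img'][120:210,240:360,::-1],(800,600),interpolation=cv2.INTER_CUBIC)[100:400]
cv2.imwrite('pics/c2.png',o)
E
```

```text
7.375 [0.50265861 0.00608446 0.05061304] [-0.34522668  1.04036463 -1.84473787] [ 0.05077609 -0.16560269 -0.00818733]
```

View pics/c2.png

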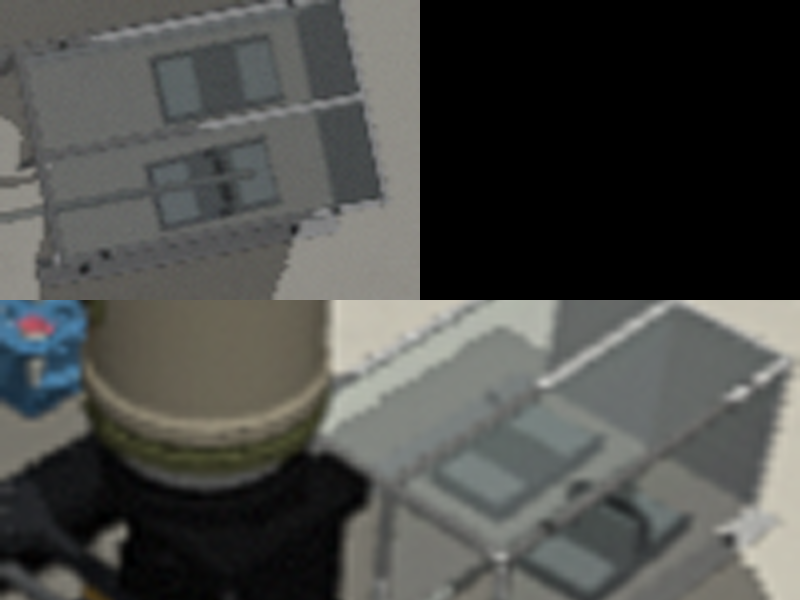

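Request:
{"api": "step_arm", "payload": {
  "deltas": [
    [[0,0,0,0.004,0,0,0],[0,0,0,0.009,0,0,0],[0,0,0,0.014,0,0,0],[0,0,0,0.024,0,0,0],[0,0,0,0.036,0,0,0],[0,0,0,0.048,0,0,0],[0,0,0,0.06,0,0,0],[0,0,0,0.072,0,0,0],[0,0,0,0.084,0,0,0],[0,0,0,0.096,0,0,0],[0,0,0,0.108,0,0,0],[0,0,0,0.12,0,0,0],[0,0,0,0.132,0,0,0],[0,0,0,0.144,0,0,0],[0,0,0,0.156,0,0,0],[0,0,0,0.168,0,0,0],[0,0,0,0.18,0,0,0],[0,0,0,0.19,0,0,0],[0,0,0,0.198,0,0,0],[0,0,0,0.201,0,0,0]]
  ],
  "squeeze": 40
}}

```text
time: 9.98
ee_pos: [0.471, 0.205, 0.0505]
eef_rot: [0.649, 0.761, 0.0, -0.0]
ft_force: [0.4, -0.5, -1.1]
width: 0.0135
grip_force: 40.0
```

```bash
python3 - <<'E'
from h import *
import pickle
s=readout.read_state();print(s['time'],s['ee_pos'],s['ft_force'],s['torque'])
a,b=cam('scene'),cam('top');pickle.dump((a,b),open('c3.pkl','wb'))
o=np.zeros((600,800,3),np.uint8)
o[:300]=cv2.resize(b['img'][150:225,210:410,::-1],(800,300),interpolation=cv2.INTER_CUBIC)
o[300:,:600]=cv2.resize(a['img'][120:220,200:400,::-1],(600,300),interpolation=cv2.INTER_CUBIC)
cv2.imwrite('pics/c3.png',o)
E
```

```text
9.975 [0.47098954 0.20501669 0.05053964] [ 0.44776454 -0.49195367 -1.11619047] [-0.10616403 -0.14145124  0.0584965 ]
```

View pics/c3.png

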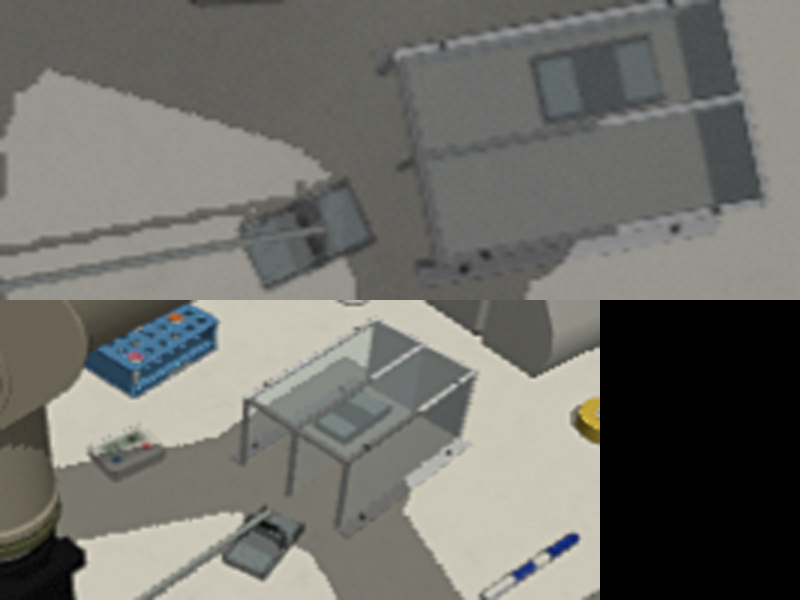

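```bash
python3 - <<'E'
from h import *
import pickle
a,b=pickle.load(open('c3.pkl','rb'))
t=lambda u,v:((u+.5)/4-.5+210,(v+.5)/4-.5+150)
s=lambda u,v:((u+.5)/3-.5+200,(v-300+.5)/3-.5+120)
m=np.array([.5536,-.127]);Y=np.array([-.156,.988]);X=np.array([.988,.156])
def o(n,p):print(n,p[:2].round(4),((p[:2]-m)@X).round(4),((p[:2]-m)@Y).round(4))
C=[onz(b,*t(*p),.012) for p in((240,229),(345,181),(374,238),(266,287))]
for p in C:o('c',p)
o('ctr',np.mean(C,0))
C=[onz(a,*s(*p),.012) for p in((225,552),(264,508),(302,528),(263,570))]
for p in C:o('c',p)
o('ctr',np.mean(C,0))
o('bail',onz(b,*t(311,222),.032));o('rodend',onz(b,*t(324,231),.04))
# mouth by flange on table, scene
for p in((342,530),(240,462),(290,493)):o('post foot',onz(a,*s(*p),0.))
E
```

```text
c [ 0.5162 -0.0235] -0.0208 0.1081
c [ 0.5461 -0.0924] -0.002 0.0354
c [ 0.5087 -0.1102] -0.0417 0.0236
c [ 0.4784 -0.0396] -0.0607 0.0981
ctr [ 0.5123 -0.0664] -0.0313 0.0663
c [ 0.5168 -0.0264] -0.0207 0.1051
c [ 0.5438 -0.0921] -0.0042 0.036
c [ 0.5018 -0.1059] -0.0479 0.0289
c [ 0.479  -0.0423] -0.0605 0.0953
ctr [ 0.5104 -0.0667] -0.0333 0.0663
bail [ 0.5192 -0.0683] -0.0248 0.0634
rodend [ 0.5131 -0.0757] -0.032 0.057
post foot [ 0.487  -0.1448] -0.0686 -0.0072
post foot [ 0.6218 -0.1205] 0.0684 -0.0042
post foot [ 0.5562 -0.1349] 0.0014 -0.0082
```

Request:
{"api": "step_arm", "payload": {
  "deltas": [
    [[0,0,0,-0.003,0,0,0],[0,0,0,-0.006,0,0,0],[0,0,0,-0.006,0,-0.01,0],[0,0,0,-0.006,0,-0.02,0],[0,0,0,-0.006,0,-0.03,0],[0,0,0,-0.006,0,-0.036,0],[0,0,0,-0.006,0,-0.036,0],[0,0,0,0.015,0,-0.036,0],[0,0,0,0.04,0,-0.036,0],[0,0,0,0.065,0,-0.036,0],[0,0,0,0.09,0,-0.036,0],[0,0,0,0.11,0,-0.036,0],[0,0,0,0.11,0,-0.036,0],[0,0,0,0.11,0,-0.022,0],[0,0,0,0.11,0,-0.01,0],[0,0,0,0.11,0,0,0],[0,0,0,0.11,0,0.004,0],[0,0,0,0.11,0,0.0065,0],[0,0,0,0.11,0,0.0065,0],[0,0,0,0.11,0,0.0065,0]]
  ],
  "squeeze": 40
}}

```text
time: 12.58
ee_pos: [0.4541, 0.3132, 0.0443]
eef_rot: [0.649, 0.76, 0.0, 0.0]
ft_force: [0.1, 0.3, -1.7]
width: 0.0139
grip_force: 40.0
```

```bash
python3 - <<'E'
from h import *
import pickle
s=readout.read_state();print(s['time'],s['ee_pos'],s['ft_force'],s['torque'])
a,b=cam('scene'),cam('top');pickle.dump((a,b),open('c4.pkl','wb'))
o=np.zeros((600,800,3),np.uint8)
o[:300]=cv2.resize(b['img'][150:225,210:410,::-1],(800,300),interpolation=cv2.INTER_CUBIC)
o[300:,:600]=cv2.resize(a['img'][120:220,200:400,::-1],(600,300),interpolation=cv2.INTER_CUBIC)
cv2.imwrite('pics/c4.png',o)
E
```

```text
12.575 [0.45410833 0.31322127 0.04434304] [ 0.08245845  0.29673746 -1.66695334] [-0.0359006  -0.10392871 -0.01842521]
```

View pics/c4.png

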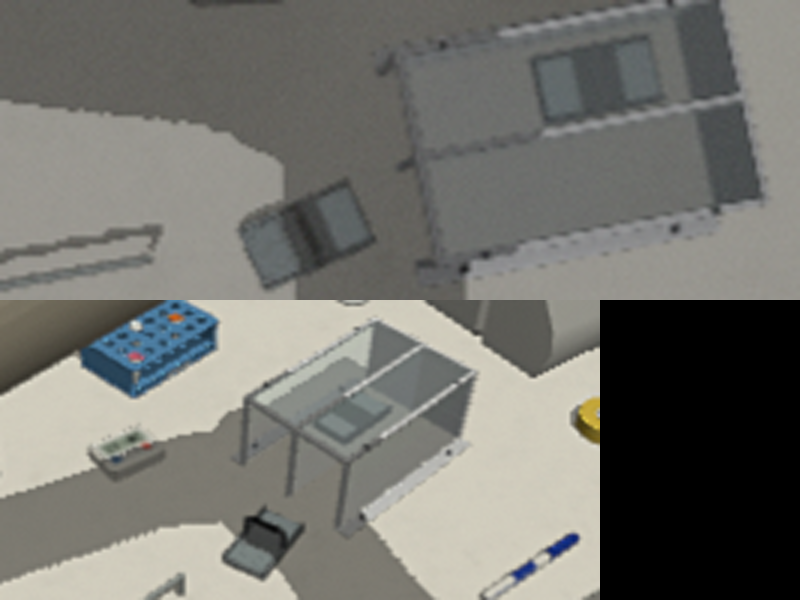

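Request:
{"api": "step_arm", "payload": {
  "deltas": [
    [[0,0,0,0,0,0.0007,0],[0,0,0,0,0,0.0007,0],[0,0,0,0,0,0.0007,40],[0,0,0,0,0,0.0007,70],[0,0,0,0,0,0.0007,100],[0,0,0,0,0,0.0007,100],[0,0,0,0,0,0.0007,100],[0,0,0,0,0,0.0007,100],[0,0,0,0,0,-0.03,100],[0,0,0,0,0,-0.07,100],[0,0,0,0,0,-0.12,100],[0,0,0,0,0,-0.15,100],[0,0,0,0,0,-0.15,100],[0,0,0,0,0,-0.15,100]]
  ],
  "squeeze": 40
}}

```text
time: 14.42
ee_pos: [0.4537, 0.3127, 0.1932]
eef_rot: [0.65, 0.76, -0.001, 0.0]
ft_force: [-0.8, 0.3, -0.7]
width: 0.0865
grip_force: 0.0
```

```bash
python3 - <<'E'
from h import *
s=readout.read_state();print(s['time'],s['ee_pos'],s['ft_force'],s['width'])
a,b,w=cam('scene'),cam('top'),cam('wrist')
o=np.zeros((600,800,3),np.uint8)
o[:300,:400]=cv2.resize(w['img'][:,:,::-1],(400,300))
o[:300,400:]=cv2.resize(a['img'][:,:,::-1],(400,300))
o[300:]=cv2.resize(b['img'][165:260,110:363,::-1],(800,300))
cv2.imwrite('pics/c5.png',o)
E
```

```text
14.425 [0.45370424 0.31267887 0.19317635] [-0.76082798  0.27122496 -0.73396548] 0.08653145319522464
```

View pics/c5.png

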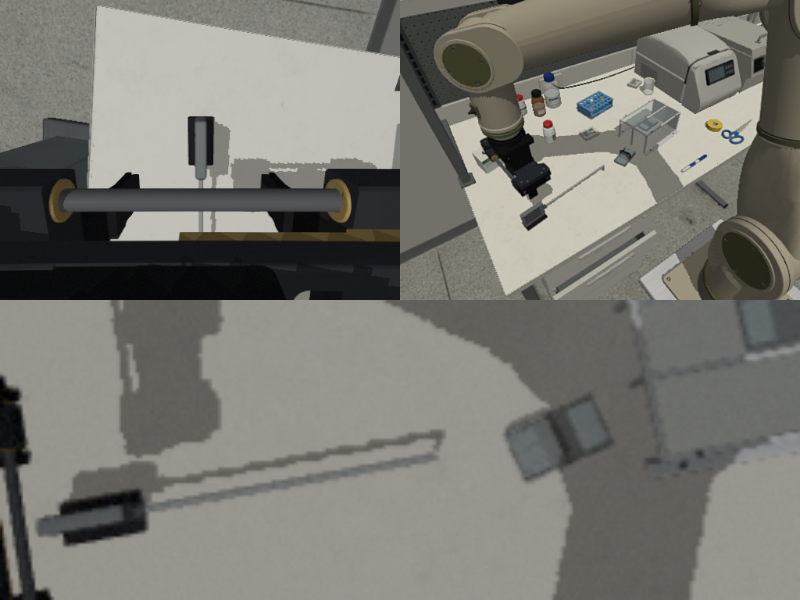

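The picker stands upright on its foot at (90,515), with its hook at (435,457) well clear of the bail at about (565,435). The carrier is flat and outside the tunnel mouth.

```bash
python3 -c "
from bench import r
print(r.close_job())"
```

```text
the job is handed in; nothing more can be done
None
```

The job is handed in, with no verdict returned: the bailed carrier was drawn out flat to about 65 mm in front of the tunnel mouth, the picker stands on its foot with its hook about 100 mm from the bail, and the plain carrier and bystanders show no movement in the pictures.

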